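# Close the cam-locked fixture on a brake caliper

### The arm

A 7-joint arm with a two-finger parallel gripper is mounted at the origin on a cart in front of the work surface, level with it; the furniture and walls round the work are solid. World frame = base frame: x ahead of the robot, y to its left, z up, the work surface at z = 0. Lengths are in m, angles in rad, forces in N, time in s.
With the tool pointing down it reaches from about 0.425 to 0.95 m from the base axis. Payload 4.7 kg.
Tool frame: the origin (TCP) lies between the finger pads; the fingertips stand 19 mm ahead of it and the grasp point (between the pads) is the TCP; z points along the fingers, y is the line along which they close (so a half turn about z gives the same grasp; the last joint's range is limited). The gripper opens to 87 mm and grips with 3 to 60 N. Pads are 19 mm wide; open, the fingers measure 117 mm over their backs; the gripper's body (75 mm by 190 mm) begins 51 mm behind the grasp point.
Start: joints at [1.14, 0.469, -0.049, 1.532, 0.024, 1.141, -0.082], TCP at [0.264, -0.621, 0.242] pointing down, gripper open.
Joint ranges: [-2.59, 2.59], [-0.33, 1.99], [-1.39, 1.29], [0.1, 2.45], [-1.04, 4.18], [0.21, 1.99], [-2.66, 2.66]. Speed limits (rad/s): [2.57, 2.57, 3.14, 3.14, 3.14, 3.14, 3.14].

### API

Orientations are given as a rotation vector (axis times angle).
In Python, from plant import * gives the robot as it stands. Calls block until the motion is done:
- move_pose(position, orientation): joint-space move of the TCP to a pose.
- move_straight(position, orientation=None, feed=0.15): straight line of the TCP; orientation=None keeps the orientation; feed is the mean speed in m/s.
- set_joints(angles): joint-space move.
- ungrasp() and clamp(grasp_force=None): open the fingers fully, or close them until they stop; grasp_force is the grip in N (None keeps the last).
- hold(seconds).
- solve_ik(position, orientation): joint angles nearest the present ones, or None.
- camera(name): name is "side" or "top" or "wrist"; returns a dict with "frame" (384x512x3 uint8, red, green, blue), "range_z" (384x512 float32, m along the optical axis (not along the pixel's ray), 0 where there is no reading), "intrinsics" (3x3 intrinsics, pixels), "eye" and "rotation" of the camera in the world. Camera axes: x right, y down, z forward; pixel columns grow to the right and rows downward; lengths in m; the calibration is good to about 2 mm. A picture is of the moment at which its call begins.
A pose or a line that the arm cannot do raises IKError and nothing moves.
- close_job(): hands the job in; it is judged then, once.
Trained networks look in the newest picture that a camera, given by its name, has taken for a name from the list of things; names that differ only in an ending like _2 or _b are one class to them, and where a whole thing is asked for, a point or a joint stands for the part that bears it (a point fixed in the world has none). Each returns a list of dicts, best first, with "conf" (0 to 1); they miss things now and then, are a little off and sometimes report something else, mostly with a low value. They report only what shows in the picture. A call takes as long as a camera call.
- look_for(thing, camera): "at" ([x, y, z] in m, in the coordinates of the camera as it stood for that picture, good to about 4 mm: the middle of the surface that is visible of it).
- trace(thing, camera): "region" (384x512 bool, what is visible of it).
- pinpoint(thing, camera): "at" ([x, y, z] in m, in the coordinates of the camera as it stood for that picture, good to about 4 mm: a listed point, or the origin of a listed thing).
Readings, each from a call of its own:
- get_t(): time.
- get_qpos(): joint angles.
- get_qd(): joint speeds.
- get_tau(): joint torques, N m.
- get_ee_pos(): TCP position.
- get_eef_rot(): TCP orientation.
- get_ft_force(): force on the tool from outside, world axes, zero at the start.
- get_moment(): the same for the moment, N m.
- get_grip_width(): opening from 0.0 (shut) to 1.0 (fully open).
- get_finger_force(): force on a finger pad.
Only numpy, scipy, OpenCV 4.12 (cv2) and the standard library are available. Lean on these libraries where they do the work, as an engineer would, in place of code of your own. Each camera call takes 0.05 s, during which the arm holds its last target. There are 200 camera calls.

### The job

Clamp the brake caliper in the bench fixture by pushing with the fingers only, pinching nothing. First push the cam's lever round by its red post until the cam's low point faces the roller (the lever then points at the caliper) while the slide is still back, then push the blue slide forward by its rear pad until the caliper is clamped against the fixed jaw. Never touch the caliper itself or lift anything, push gently, and leave the other things on the bench where they lie.

Things in the scene. Friction and masses are not known exactly. Their poses are not given: they have to be found in the camera images.
- fixture: Dark steel base plate 178 x 90 x 10 mm lying fixed on the bench (it does not move), with slide, cam and fixed jaw on it. Origin on the bench under the cam pivot; +x is forward, from the slide's push block to the fixed jaw; the plate reaches from x = -58 to +120 mm and y = -45 to +45 mm. The fixed aluminium jaw is 48 mm high; its blue lining faces -x at x = +102.5 mm.
- pivot (a point): Point on the upright axis of the cam, 60 mm above the bench.
- seat (a point): Point on top of the base plate (10 mm above the bench) over which the caliper's origin lies, measured along fixture x, when the caliper touches the fixed jaw (87.5 mm ahead of the pivot); fixture axes. Sideways position does not matter.
- slide (a joint): Travel in m of the blue follower slide along fixture +x; 0 = fully back (towards the push block), range 0 to 0.030. It has about 3 N of friction and stays where it is left. Caliper and jaws close up at about 0.0215; the roller would meet the low point of the cam at 0.0245. With the high point to the roller the cam stops it at 0.0025 to 0.008. The rubber-faced moving jaw is 46 mm high.
- push_pad (a point): Centre of the black rubber pad on the rear (-x) face of the slide's blue push block, 36 mm above the bench; this is where to push, along fixture +x. The push block is 60 mm wide and from 20 to 46 mm above the bench; it moves with the slide.
- roller (a point): Centre of the steel roller (diameter 12 mm) standing on the slide behind the cam, 30 mm above the bench.
- cam (a joint): Angle in rad of the brass eccentric cam (disc of diameter 48 mm, its centre 11 mm off the pivot), counterclockwise from above positive, range -3.5 to 3.5. 0 = high point (and lever) towards the roller, so the slide is blocked; +pi or -pi = low point facing the roller and the lever pointing forward over the caliper. It can be turned either way; about 0.2 N m of friction (3 N at the post) and it stays where it is left.
- lever_post (a point): Middle of the red upright post at the end of the cam's lever, 78 mm above the bench and 68 mm from the pivot axis. Post diameter 15 mm, from 60 to 93 mm above the bench. The steel lever bar lies at 52 to 60 mm, above the jaws, the push block and the caliper (all below 50 mm). The lever lies on the high side of the cam.
- low_point (a point): Low point of the cam's rim (13 mm from the pivot, opposite the lever, marked by a red dot on the disc), 29 mm above the bench.
- caliper: Black brake caliper with white piston covers, 30 x 55 x 36 mm, loose, standing on the base plate between moving and fixed jaw, its 30 mm side along fixture x. Origin at the centre of its underside. The slide pushes it; the robot must not touch it.
- spare_caliper: A second black caliper, 30 x 55 x 36 mm, loose on the bench beside the fixture; leave it. Origin at the centre of its underside.
- pad_spacer: Red plastic pad spacer, 16 x 39 x 9 mm, loose on the bench; leave it. Origin at the centre of its underside.
- bb_cup: Black bottom-bracket cup, 47 mm across, 24 mm high, loose on the bench; leave it. Origin at the centre of its underside.
- mini_torch: Black torch, 25 x 96 x 25 mm, loose on the bench; leave it. Origin at the centre of its underside.

How it is judged:
On the way, in this order (a step that is already met when the one before it is completed fails the run):
1. the cam's low point faces the roller (within about 0.44 rad) while the slide is still back (travel under 10 mm) ((value of joint cam above 2.7 rad or value of joint cam below -2.7 rad) and value of joint slide below 0.01 m), for 0.1 s.
2. the slide is pushed forward with the fingers until the jaws close on the caliper ((value of joint cam above 2.7 rad or value of joint cam below -2.7 rad) and value of joint slide above 0.0195 m and x of caliper in the frame of seat above -0.003 m), for 0.1 s.
At the end, for the whole second after the job is handed in: The cam's low point faces the roller within 0.44 rad, the slide has travelled 19.5 to 24.5 mm, and the caliper stands upright and square (within 0.12 rad) at rest within 3 mm of the fixed jaw and within 30 mm of the middle sideways (all of step 2 and value of joint slide below 0.0245 m and x of caliper in the frame of seat below 0.003 m and y of caliper in the frame of seat between -0.03 and 0.03 m and angle between caliper's own z axis and vertical below 0.12 rad and angle between the x axis of caliper and the x axis of fixture, either way round below 0.12 rad and linear speed of caliper below 0.01 m/s and velocity of joint slide below 0.005 m/s and angular speed of caliper below 0.1 rad/s); the robot touches nothing.
It fails at once if the robot touches the caliper (contact force between any of the arm, the fingers and caliper above 0.5 N).
It fails at once if the caliper is lifted off the base plate (z of caliper in the frame of seat above 0.012 m).
It fails at once if the cam's lever is pinched or shoved with more than 35 N (contact force between the fingers and cam above 35 N).
It fails at once if the slide is pinched or shoved with more than 35 N (contact force between the fingers and slide above 35 N).
It fails at once if another thing on the bench is moved more than 15 mm or lifted (distance of any of spare_caliper, pad_spacer, bb_cup, mini_torch from where it was at the start of the episode above 0.015 m).
It also fails if it takes over 58 s, if anything falls off the work surface, if the arm or the gripper's body presses on something with over 40 N, if the wrist force passes 120 N, or if a joint passes its speed limit or range.

## Working session

There is one attempt and no reset: what is moved stays moved. The work goes in short steps, each a Python script; the robot and the scene stay as the last script left them, time stands still between calls to the robot, and variables do not carry over. Pictures are saved under pics/ and viewed, at most 10 in all, crops included, and the job is handed in when it is done.

```bash
mkdir -p pics
cat > h.py <<'E'
from plant import *
import numpy as np, cv2
from scipy.spatial.transform import Rotation as R
def w(cam,p): return np.array(cam["eye"])+np.array(cam["rotation"])@np.array(p)
def pts(names,c,fn=pinpoint):
    cam=camera(c)
    for n in names:
        for d in fn(n,c)[:2]: print(c,n,round(d["conf"],2),w(cam,d["at"]).round(4))
    return cam
E
python3 - <<'E'
from h import *
N=["pivot","push_pad","roller","lever_post","low_point","seat","fixture","caliper","spare_caliper","pad_spacer","bb_cup","mini_torch"]
ims=[]
for c in("top","side"):
    cam=pts(N,c); ims.append(cam["frame"]); print(cam["eye"])
cv2.imwrite("pics/a.png",cv2.resize(np.hstack(ims)[:,:,::-1],(800,300)))
cv2.imwrite("pics/top.png",cv2.resize(ims[0][:,:,::-1],(800,600)))
print(get_t(),get_ee_pos(),get_eef_rot(),get_ft_force())
E
```

```text
top pivot 0.78 [ 0.078  -0.2856  1.0522]
top push_pad 0.77 [ 0.244  -0.1196  1.2182]
top roller 0.82 [ 0.1867 -0.1769  1.1609]
top seat 0.88 [-0.1244 -0.488   0.8498]
top fixture 0.59 [ 0.098  -0.2656  1.0721]
top spare_caliper 0.56 [0.9246 0.561  1.8988]
top pad_spacer 0.45 [-0.4683 -0.8319  0.5059]
top pad_spacer 0.31 [ 0.0949 -0.2687  1.0691]
top bb_cup 0.7 [0.6367 0.2731 1.6109]
top bb_cup 0.25 [-0.231  -0.5946  0.7432]
top mini_torch 0.61 [-0.2329 -0.5965  0.7413]
top mini_torch 0.33 [-0.4721 -0.8357  0.5021]
[0.36880629 0.00518892 1.34297959]
side pivot 0.66 [ 0.1375 -0.8198  0.4791]
side push_pad 0.77 [ 0.3012 -0.6561  0.6428]
side roller 0.62 [ 0.2569 -0.7004  0.5985]
side lever_post 0.66 [ 0.2947 -0.6627  0.6363]
side lever_post 0.54 [ 0.3615 -0.5959  0.7031]
side low_point 0.97 [ 0.1272 -0.8302  0.4688]
side seat 0.63 [-0.0393 -0.9967  0.3023]
side fixture 0.64 [ 0.1715 -0.7859  0.5131]
side caliper 0.78 [ 0.0044 -0.953   0.346 ]
side spare_caliper 0.63 [ 0.5347 -0.4227  0.8763]
side spare_caliper 0.27 [ 0.125  -0.8324  0.4665]
side pad_spacer 0.7 [ 0.0289 -0.9285  0.3704]
side bb_cup 0.58 [ 0.1781 -0.7793  0.5197]
side mini_torch 0.6 [ 0.3671 -0.5903  0.7087]
[ 0.34044191 -0.61693608  0.68203229]
1.3 [ 0.26403377 -0.62124597  0.24156524] [3.07833801e+00 6.26880356e-01 8.00815620e-05] [-0.15163322 -0.32930743  1.0225072 ]
```

The camera rotation is evidently a rotation vector, so I'm converting it.

```bash
sed -i 's/^def w.*/def w(cam,p): return np.array(cam["eye"])+R.from_rotvec(cam["rotation"]).apply(p)/' h.py
python3 - <<'E'
from h import *
N=["pivot","push_pad","roller","lever_post","low_point","seat","fixture","caliper","spare_caliper","pad_spacer","bb_cup","mini_torch"]
for c in("top","side"):
    cam=pts(N,c); print(np.shape(cam["rotation"]),cam["rotation"])
E
```

```text
top pivot 0.94 [ 0.5818 -0.0035  0.0621]
top push_pad 0.63 [0.5236 0.006  0.0402]
top roller 0.83 [0.5443 0.0006 0.0329]
top roller 0.3 [0.5223 0.0303 0.0818]
top lever_post 0.78 [0.5225 0.0299 0.0823]
top low_point 0.67 [ 0.5981 -0.0132  0.0253]
top seat 0.65 [ 0.6629 -0.0239  0.012 ]
top seat 0.29 [0.544  0.0013 0.0365]
top fixture 0.89 [ 0.5796 -0.0072  0.0034]
top caliper 0.67 [ 0.6535 -0.0228  0.0118]
top spare_caliper 0.69 [0.4719 0.2693 0.0011]
top pad_spacer 0.74 [ 0.658  -0.0211  0.0123]
top pad_spacer 0.43 [ 0.5977 -0.2479  0.0028]
top bb_cup 0.67 [0.6339 0.2952 0.0022]
top bb_cup 0.6 [0.5176 0.0305 0.0788]
top mini_torch 0.63 [ 0.444  -0.2899  0.0018]
top mini_torch 0.32 [ 0.4697  0.2712 -0.0021]
(3,) [-2.09941646  2.15523012 -0.14314888]
side pivot 0.97 [ 0.5858 -0.0075  0.0635]
side push_pad 0.58 [0.5233 0.0137 0.0361]
side roller 0.68 [0.5422 0.0049 0.0246]
side lever_post 0.61 [0.527  0.0339 0.0813]
side lever_post 0.27 [0.5403 0.0043 0.0249]
side seat 0.71 [ 0.6675 -0.0262  0.0092]
side fixture 0.67 [ 0.5815 -0.0052 -0.    ]
side caliper 0.54 [ 0.6511 -0.023   0.0064]
side spare_caliper 0.71 [0.4695 0.2647 0.0034]
side spare_caliper 0.67 [ 0.666  -0.024   0.0055]
side pad_spacer 0.7 [ 0.5973 -0.2458  0.0014]
side pad_spacer 0.6 [ 0.5852 -0.0082  0.0627]
side bb_cup 0.48 [ 6.365e-01  2.927e-01 -3.000e-04]
side mini_torch 0.91 [ 4.426e-01 -2.958e-01 -2.000e-04]
(3,) [-2.2617958   0.41517292 -0.17282792]
```

View pics/top.png

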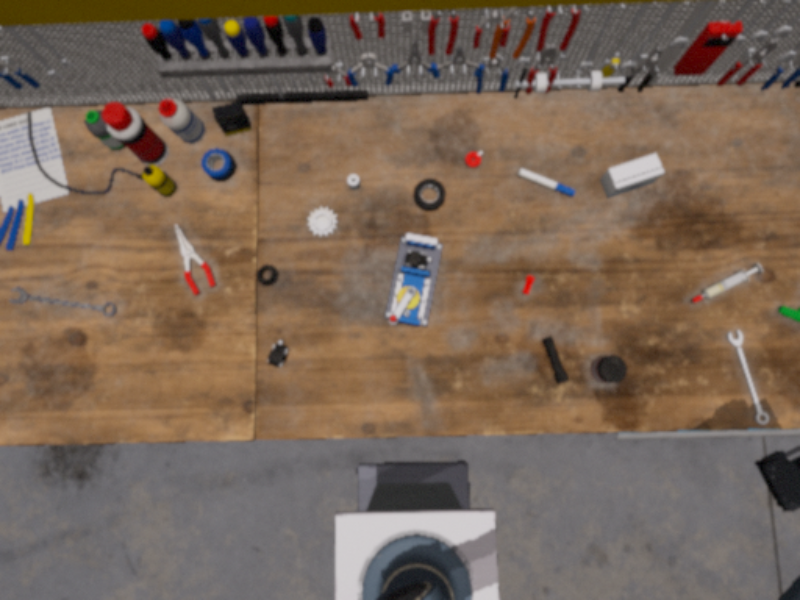

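View pics/a.png

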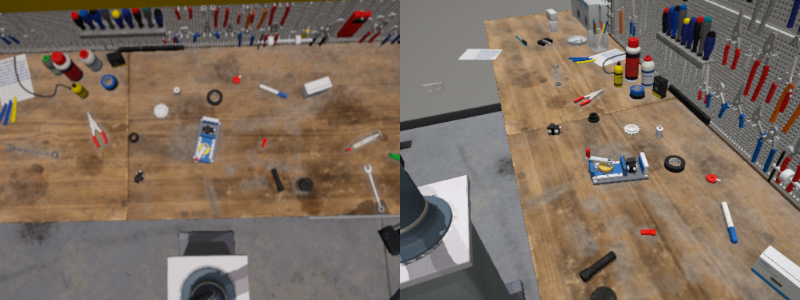

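The top view shows the fixture at about (412,280), its forward axis pointing up the picture and slightly right. The post is at (392,318), so the cam is at about -0.33 rad, and the other things lie well clear. Next I'll check joint ranges for a clockwise push with closed fingers, hover, and look with the wrist camera.

```bash
cat >> h.py <<'E'
def ori(yaw): return (R.from_euler('z',yaw)*R.from_euler('x',np.pi)).as_rotvec()
E
python3 - <<'E'
from h import *
P=np.array([.583,-.0055]); back=np.pi-.24
for off in(np.pi/2,-np.pi/2):
    for c in np.linspace(-.3,-3.1,5):
        f=back+c; p=P+.068*np.array([np.cos(f),np.sin(f)])+.017*np.array([-np.sin(f),np.cos(f)])
        q=solve_ik([*p,.087],ori(f+off)); print(off,c.round(2),None if q is None else np.round(q,2))
clamp(5); 
q=None
for off in (0,np.pi):
    q=solve_ik([.53,0,.32],ori(.0+off)); print(off,None if q is None else np.round(q,2))
move_pose([.53,0,.32],ori(0.))
N=["pivot","push_pad","roller","lever_post","low_point","seat","caliper"]
cam=pts(N,"wrist"); pts(["pivot","lever_post"],"top")
cv2.imwrite("pics/w1.png",cam["frame"][:,:,::-1]); print(get_t(),get_grip_width(),get_ft_force())
E
```

```text
1.5707963267948966 -0.3 [ 0.74  0.74 -1.18  2.01  0.84  0.99  1.74]
1.5707963267948966 -1.0 [ 0.44  0.6  -0.82  1.95  0.58  0.85  1.21]
1.5707963267948966 -1.7 [ 0.38  0.65 -0.77  1.83  0.57  0.9   0.54]
1.5707963267948966 -2.4 [ 0.36  0.68 -0.71  1.74  0.54  0.93 -0.07]
1.5707963267948966 -3.1 [ 0.33  0.66 -0.57  1.7   0.44  0.91 -0.61]
-1.5707963267948966 -0.3 [ 0.3   0.46 -0.51  2.03  0.33  0.73 -0.96]
-1.5707963267948966 -1.0 [ 0.18  0.49 -0.45  1.96  0.31  0.76 -1.69]
-1.5707963267948966 -1.7 [ 0.05  0.53 -0.31  1.85  0.22  0.79 -2.31]
-1.5707963267948966 -2.4 [-0.83  0.86  1.11  1.81 -0.89  1.06 -2.02]
-1.5707963267948966 -3.1 [ 0.66  0.94 -1.19  1.68  0.93  1.2   2.17]
0 [ 0.37  0.21 -0.53  1.75  0.11  1.22 -1.76]
3.141592653589793 [ 0.68  0.29 -0.92  1.73  0.24  1.24  1.26]
wrist pivot 0.86 [ 0.5847 -0.0049  0.0609]
wrist push_pad 0.92 [0.5312 0.0104 0.0405]
wrist roller 0.9 [0.5456 0.0029 0.0309]
wrist lever_post 0.69 [0.5307 0.0313 0.0781]
wrist low_point 0.84 [ 0.5984 -0.0075  0.0296]
wrist low_point 0.54 [ 0.6548 -0.022   0.0126]
wrist seat 0.77 [ 0.6739 -0.0206  0.009 ]
wrist caliper 0.76 [ 0.6579 -0.0213  0.0122]
7.0917 0.001219865266729735 [ 0.20814735 -0.7980359   0.47381287]
```

View pics/w1.png

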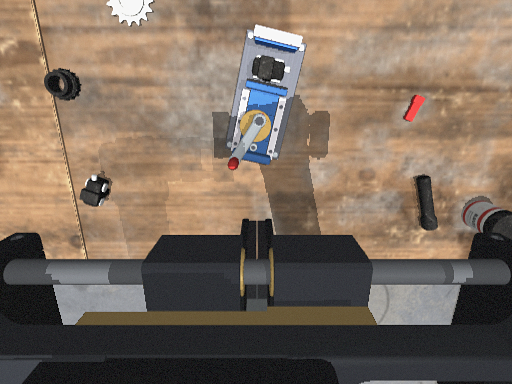

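The wrist view confirms it: pivot at (259,120), post at (233,163), and the caliper at (268,68) between the jaws. With the +90° tool yaw, joint 7 stays in range. Now I'll push the post round.

```bash
cat >> h.py <<'E'
P=np.array([.584,-.005]); YAW=-.21; back=np.pi+YAW
def fp(c,d,z=.087,r=.068):
    f=back+c
    return [*(P+r*np.array([np.cos(f),np.sin(f)])+d*np.array([-np.sin(f),np.cos(f)])),z],ori(f+np.pi/2)
E
python3 - <<'E'
from h import *
F0=np.array(get_ft_force())
move_pose(*fp(-.38,.045,.2)); print(np.round(get_qpos(),2))
move_straight(*fp(-.38,.045),feed=.1)
for d in(.03,.024,.018): move_straight(*fp(-.38,d),feed=.04); print(d,np.round(get_ft_force()-F0,1))
n=0
for c in np.arange(-.45,-3.06,-.1):
    move_straight(*fp(c,.017),feed=.06)
    F=np.array(get_ft_force())-F0; print(round(c,2),F.round(1),end=' ')
    if np.linalg.norm(F)>20: print("STOP");break
print(get_t(),np.round(get_qpos(),2))
pts(["pivot","lever_post","roller","push_pad"],"side"); cam=pts(["lever_post"],"top")
cv2.imwrite("pics/t2.png",cv2.resize(cam["frame"][130:230,210:330,::-1],None,fx=5,fy=5))
E
```

```text
[ 0.83  0.48 -1.17  1.94  0.51  1.06  2.  ]
0.03 [ 0.5  0.6 -0.4]
0.024 [ 0.9  1.3 -0.8]
0.018 [-0.8  0.1 -0.6]
-0.45 [-0.3 -0.6 -1.7] -0.55 [-0.7  0.7 -1. ] -0.65 [-0.8 -0.4 -1.1] -0.75 [-2.1  0.3 -1.2] -0.85 [-1.5  0.1 -1.2] -0.95 [-0.5  0.7 -0.9] -1.05 [-0.6  1.1 -1.5] -1.15 [-1.3  0.4 -1. ] -1.25 [-1.1  0.1 -0.6] -1.35 [-0.5  1.4 -0.8] -1.45 [-0.6  1.3 -1.4] -1.55 [-1.   1.7 -0.4] -1.65 [-1.   0.7 -0.7] -1.75 [-0.9  1.2 -0.9] -1.85 [-1.1  1.5 -0.6] -1.95 [-0.5  1.  -1.1] -2.05 [-0.5  2.  -0.8] -2.15 [-1.   2.3 -0.6] -2.25 [-0.3  1.6 -1.5] -2.35 [-0.1  1.  -0.3] -2.45 [ 0.3  1.5 -0.4] -2.55 [-0.2  1.7 -0.1] -2.65 [-0.3  1.9 -0.7] -2.75 [-0.3  1.6 -0.3] -2.85 [ 0.2  1.5 -0.7] -2.95 [0.1 2.2 0. ] -3.05 [ 0.9  0.2 -0. ] 19.8167 [ 0.14  0.61 -0.3   1.71  0.23  0.86 -0.37]
side pivot 0.68 [ 0.5885 -0.0061  0.0606]
side lever_post 0.69 [ 0.6503 -0.0139  0.0825]
side roller 0.79 [0.5445 0.0047 0.0263]
side push_pad 0.81 [0.5233 0.0125 0.0358]
side push_pad 0.16 [ 0.5883 -0.0068  0.0639]
top lever_post 0.52 [ 5.807e-01 -5.500e-03 -2.000e-04]
```

The post now sits at about cam -3.06. I'll back off and check from near.

Run:
```python
from h import *
move_straight(*fp(-3.05,.045),feed=.1)
move_straight(*fp(-3.05,.045,.2),feed=.2)
move_pose([.50,0.015,.32],ori(np.pi+YAW))
N=["pivot","push_pad","roller","lever_post","low_point","seat","caliper"]
cam=pts(N,"wrist"); pts(N,"side")
cv2.imwrite("pics/w3.png",cam["frame"][:,:,::-1]); print(get_t(),np.round(get_qpos(),2))
```

```text
wrist pivot 0.79 [ 0.5837 -0.0039  0.0634]
wrist push_pad 0.82 [0.5259 0.0088 0.0371]
wrist roller 0.81 [0.55   0.0032 0.0282]
wrist low_point 0.67 [ 0.5737 -0.0012  0.0278]
side pivot 0.78 [ 0.5853 -0.0031  0.0641]
side push_pad 0.72 [ 0.6537 -0.0132  0.0813]
side roller 0.68 [0.5438 0.0045 0.0216]
side lever_post 0.86 [ 0.6502 -0.0121  0.0853]
side low_point 0.9 [ 0.5743 -0.0015  0.0282]
side low_point 0.17 [ 0.6515 -0.0142  0.081 ]
side seat 0.91 [ 0.6664 -0.0297  0.0089]
side caliper 0.49 [ 0.6516 -0.0221  0.012 ]
23.4667 [ 0.51  0.18 -0.7   1.8   0.12  1.21  1.13]
```

View pics/w3.png

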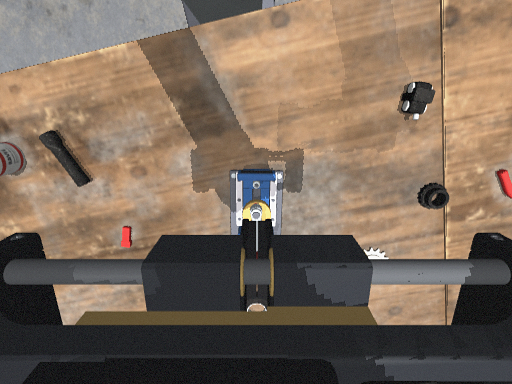

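The fixture axis runs vertically in this picture. The roller (256,186), red dot and pivot (256,212) line up and the slide is still back, so step 1 is met. Now I'll push the pad with force feedback.

```bash
cat >> h.py <<'E'
fw=np.array([np.cos(YAW),np.sin(YAW)])
def sp(s,z=.045): return [*(np.array([.584,-.0045])+s*fw),z],ori(np.pi+YAW)
E
python3 - <<'E'
from h import *
move_straight(*sp(-.105,.2),feed=.2)
move_straight(*sp(-.105),feed=.12)
F0=np.array(get_ft_force())[:2]
s=-.105
while s<-.040:
    s+=.004 if s<-.085 else (.001 if s<-.054 else .0004)
    move_straight(*sp(s),feed=.03)
    f=-(np.array(get_ft_force())[:2]-F0)@fw; a=(np.array(get_ee_pos())[:2]-[.584,-.0045])@fw
    print(f"{s*1e3:.1f}/{a*1e3:.1f}:{f:.1f}",end=' ')
    if f>9 or get_t()>46: break
print(get_t())
pts(["push_pad","roller","caliper","seat","lever_post"],"side")
E
```

```text
-101.0/-100.4:-0.1 -97.0/-96.8:1.2 -93.0/-92.8:0.3 -89.0/-88.8:0.2 -85.0/-84.8:1.0 -84.0/-84.0:0.1 -83.0/-82.9:0.5 -82.0/-81.9:1.3 -81.0/-80.9:0.8 -80.0/-79.9:0.6 -79.0/-78.9:0.7 -78.0/-77.9:-0.3 -77.0/-76.9:1.0 -76.0/-75.9:0.8 -75.0/-74.9:-0.5 -74.0/-73.9:0.3 -73.0/-73.4:2.0 -72.0/-72.7:3.5 -71.0/-71.2:3.7 -70.0/-70.1:3.7 -69.0/-69.1:4.1 -68.0/-68.0:3.6 -67.0/-66.9:4.1 -66.0/-65.9:4.4 -65.0/-64.9:3.0 -64.0/-63.9:3.7 -63.0/-62.9:3.7 -62.0/-61.9:4.1 -61.0/-60.9:4.3 -60.0/-59.9:3.5 -59.0/-58.9:3.9 -58.0/-57.8:4.4 -57.0/-56.8:4.3 -56.0/-55.8:4.0 -55.0/-54.8:3.7 -54.0/-54.0:3.6 -53.6/-53.9:4.7 -53.2/-53.9:6.0 -52.8/-53.9:7.3 -52.4/-53.8:6.8 -52.0/-53.8:8.4 -51.6/-53.8:9.7 36.3333
side push_pad 0.77 [0.5433 0.0066 0.0369]
side push_pad 0.29 [ 0.6491 -0.0141  0.0841]
side roller 0.72 [ 5.651e-01 -4.000e-04  2.440e-02]
side caliper 0.61 [ 0.6677 -0.0252  0.0098]
side seat 0.85 [ 0.6681 -0.0283  0.0067]
side seat 0.72 [ 0.5808 -0.005  -0.0025]
side lever_post 0.95 [ 0.6492 -0.0129  0.0828]
```

The slide stopped solidly and the caliper is at the seat. I'll press a little more firmly, back off and verify.

Run:
```python
from h import *
s=-.0516
for i in range(5):
    s+=.0005; move_straight(*sp(s),feed=.02); F=-np.array(get_ft_force())[:2]@fw
    print(round((np.array(get_ee_pos())[:2]-[.584,-.0045])@fw*1e3,1),F.round(1))
    if F>16: break
move_straight(*sp(-.105),feed=.1); move_straight(*sp(-.105,.3),feed=.25)
pts(["pivot","push_pad","roller","low_point"],"wrist"); cam=pts(["pivot","roller","caliper","seat","lever_post"],"side")
cv2.imwrite("pics/s4.png",cv2.resize(cam["frame"][170:260,220:340,::-1],None,fx=5,fy=5,interpolation=2)); print(get_t())
```

```text
-53.8 9.9
-53.8 11.2
-53.7 12.2
-53.7 13.0
-53.7 14.1
wrist pivot 0.92 [ 0.5856 -0.0018  0.0638]
wrist roller 0.81 [0.5664 0.001  0.029 ]
wrist low_point 0.41 [ 0.5762 -0.0027  0.0264]
side roller 0.92 [ 0.5645 -0.0027  0.0265]
side caliper 0.57 [ 0.6669 -0.0286  0.0112]
side seat 0.68 [ 0.665  -0.0276  0.0078]
side lever_post 0.65 [ 0.6508 -0.0147  0.0815]
side lever_post 0.41 [ 0.5615 -0.0021  0.0274]
40.3083
```

View pics/s4.png

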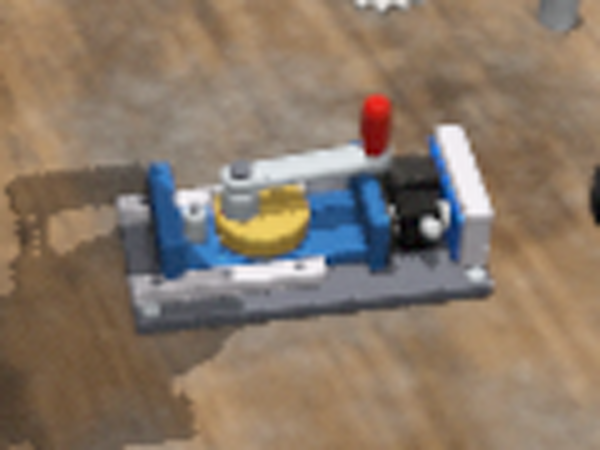

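The caliper (410,205) is held square between the moving jaw (372,220) and the blue lining (450,195). The lever points forward and the robot is clear of everything.

```bash
python3 -c "
from plant import *
print(close_job())"
```

```text
the job is handed in; nothing more can be done
None
```

The job is handed in (no verdict was returned): the cam's low point faces the roller at about -3.06 rad, and in the last picture the caliper is clamped square against the fixed jaw, with the arm backed off.

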